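Load the bonder caddy by kind and lift it level by its bail

TASK

Make up the carrying caddy for the die bonder: stand the two loose glass vials upright in the bay that already holds a vial, and put the loose pick-up nozzle in the other bay with the nozzle, so that metal does not knock on glass. Then swing the caddy's bail handle up, lift the caddy by the bail's grip straight up about 10 cm clear of the bench, and finish holding it there, still and level, for hand-over; do not put it down or let go. Keep the vials upright and leave the die box, the brass weight and the loupe where they are.

Things in the scene. Friction and masses are not known exactly. Their poses are not given: they have to be found in the camera images.
- caddy: Loose aluminium carrying caddy, tray 116 mm (its x) x 149 mm (its y), 0.4 to 0.6 kg empty. Origin: centre of its underside; z up. Outer walls and the divider along its x axis are 26 mm high, 3 mm thick (rolled rim 5 mm). A steel ear at the middle of each end wall (y +-76 mm, x 0) rises to 63 mm and carries the bail's pivot.
- bay_a (a point): Centre of the lined floor of the bay on the caddy's +y side, 5 mm above the caddy's underside. Bay 110 mm long (caddy x), 70 mm wide (y). It holds either a vial or a nozzle at the start, standing about 35 mm towards +x from this point; which of the two varies.
- bay_b (a point): The same for the bay on the caddy's -y side, of the same size; it holds the other one.
- caddy_bail (a joint): Angle of the caddy's bail about the pivot axis (parallel to caddy y, at x 0, 50 mm above the underside). 0: upright; positive: leaning to the caddy's -x side, where it starts, 0.95 to 1.2; range -1.25 to 1.25. Stiff pivots (0.03 N m) keep it where it is left. Its grip is 85 mm from the axis: upright, 135 mm above the underside. Lifted, the caddy hangs from the pivots.
- bail_grip (a point): Middle of the bail's grip: a ribbed black round sleeve, 15 mm diameter, 94 mm long, parallel to the caddy's y axis; it can be pinched across from above wherever the bail stands, and may turn between the fingers. The bail's wire arms, 5 mm thick, are 81 mm either side of its middle.
- vial_amber_mid (a point): Loose glass vial with a white ribbed cap, 24 mm diameter x 51 mm tall, 0.03 kg (body to 42 mm, cap 21 mm across above it), standing on the bench. The point is its centre, half-way up; z along its axis.
- vial_red_mid (a point): Loose glass vial with a red cap, the largest, 27 mm diameter x 56 mm tall, 0.034 kg (body to 46 mm, cap 22 mm across above it), standing on the bench. The point is its centre, half-way up; z along its axis.
- nozzle_3_mid (a point): Loose metal pick-up nozzle, standing on the bench: round shank about 8 mm thick, a collar 11 mm in diameter half-way up, slender pointed top, 33 mm tall, 0.012 kg. The point is its centre, half-way up. It may stand or lie in its bay.
- vial_small_mid (a point): Glass vial with a black cap, 22 mm diameter x 43 mm tall, already standing in one bay of the caddy: that is the vials' bay. The point is its centre, half-way up. It stays there.
- nozzle_0_mid (a point): Pick-up nozzle, 11 mm diameter x 27 mm tall, already standing in the other bay of the caddy: that is the nozzles' bay. The point is its centre, half-way up. It stays there.
- gel_box: Bystander: clear square die box, 55 x 55 x 13 mm, on the bench to the left of the caddy. Origin: centre of its underside. Leave it.
- weight: Bystander: brass balance weight with a knob, 22 mm diameter x 38 mm tall, on the bench beyond the caddy. Origin: centre of its underside. Leave it.
- loupe: Bystander: black eye loupe, 37 mm diameter x 35 mm tall, on the bench beyond the caddy. Origin: centre of its underside. Leave it.

How it is judged:
By the outcome, as a careful person would: the job done as asked, in the order asked, and still so for the second after the job is handed in, while the arm keeps its last pose, push and grip.
It also fails if it takes over 72 s, if anything falls off the work surface, if the arm or the gripper's body presses on something with over 40 N, if the wrist force passes 120 N, or if a joint passes its speed limit or range.

ROBOT

A 6-joint arm with a two-finger parallel gripper is mounted at the origin on a cart in front of the work surface, level with it; the furniture and walls round the work are solid. World frame = base frame: x ahead of the robot, y to its left, z up, the work surface at z = 0. Lengths are in m, angles in rad, forces in N, time in s.
With the tool pointing down it reaches from about 0.35 to 0.975 m from the base axis. Payload 4.9 kg.
Tool frame: the origin (TCP) lies between the finger pads; the fingertips stand 25 mm ahead of it and the grasp point (between the pads) lies 6 mm ahead of it; z points along the fingers, y is the line along which they close (so a half turn about z gives the same grasp; the last joint's range is limited). The gripper opens to 85 mm and grips with 20 to 120 N. Pads are 22 mm wide; open, the fingers measure 114 mm over their backs; the gripper's body (76 mm by 85 mm) begins 54 mm behind the grasp point. The pads swing forward as they close: fully open they stand 13 mm farther back than shut.
Start: joints at [1.201, 0.053, 1.613, -0, 1.476, -0.119], TCP at [0.155, 0.605, 0.256] pointing down, gripper open.
Joint ranges: [-3.01, 3.01], [-1.01, 2.22], [0.06, 2.58], [-1.02, 4.17], [0.09, 2.62], [-3.14, 3.14]. Speed limits (rad/s): [2.57, 2.57, 3.14, 3.14, 3.14, 3.14].

INTERFACE

Orientations are given as a unit quaternion [w, x, y, z].
In Python, from plant import manip gives the robot as it stands.
- The arm moves only by the shell command python3 -m inch 'ROWS'. ROWS is JSON, a list of rows, each a list of 3 entries, a list of its own where there are three numbers: the shift along the tool's x, y, z in m, then the turn, a rotation vector about the tool's x, y, z in rad, then the opening, from 0 (shut) to 1 (fully open). A call has 1 to 8 rows; each row shifts and turns the commanded pose from where the row before left it, along the tool's axes as they then stand; what a row does not reach is not made up. A row lasts 1/10 s, in which the tool goes at most 50 mm and 8.59 degrees, less where a joint would pass 70% of its speed; a pose out of reach is approached as far as the arm can. A call with a gripper value outside its range is refused whole. The fingers move at their own pace and stop on an object; the grip force is fixed at half the most. Time passes only in rows, so rows that do not move let the fingers close. It gives the time, the measured TCP pose, the force, the opening and the grip force at its end, in the units of the state.
- manip.state(): the state, without advancing time (a new reading comes with each control period).
- manip.grab_frame(name): name is "scene" or "top"; returns (picture, depth): 480x640x3 uint8, red, green, blue; 480x640 float32, m along the optical axis (not along the pixel's ray), 0 where there is no reading.
- manip.camera_params(name): a dict with "camera_matrix" (3x3 intrinsics, pixels), "rvec" (rotation vector, rad) and "tvec" (3), from world to camera coordinates, as OpenCV has them. Camera axes: x right, y down, z forward; pixel columns grow to the right and rows downward; lengths in m; the calibration is good to about 2 mm. A picture is of the moment at which its call begins. camera_params takes no time and is no camera call.
- manip.job_done(): hands the job in; it is judged then, once.
Trained networks look in the newest picture that a camera, given by its name, has taken for a name from the list of things; names that differ only in an ending like _2 or _b are one class to them, and where a whole thing is asked for, a point or a joint stands for the part that bears it (a point fixed in the world has none). Each returns a list of dicts, best first, with "score" (0 to 1); they miss things now and then, are a little off and sometimes report something else, mostly with a low value. They report only what shows in the picture. A call takes as long as a camera call.
- manip.look_for(camera, label): "point" ([x, y, z] in m, in world coordinates, good to about 4 mm: the middle of the surface that is visible of it).
The state is a dict: "time": time; "joint_pos": joint angles; "joint_vel": joint speeds; "joint_efforts": joint torques, N m; "tool_pos": TCP position; "tool_rot": TCP orientation; "contact_force": force on the tool from outside, world axes, zero at the start; "ft_torque": the same for the moment, N m; "gripper_width": opening from 0.0 (shut) to 1.0 (fully open); "grasp_force": force on a finger pad.
Only numpy, scipy, OpenCV 4.12 (cv2) and the standard library are available. Lean on these libraries where they do the work, as an engineer would, in place of code of your own. Each camera call takes 0.05 s, during which the arm holds its last target. There are 200 camera calls.

## Working session

There is one attempt and no reset: what is moved stays moved. The work goes in short steps, Python scripts to look and compute and a shell command to move; the robot and the scene stay as the last step left them, time stands still between calls to the robot, and variables do not carry over. Pictures are saved under pics/ and viewed, at most 10 in all, crops included, and the job is handed in when it is done.

```bash
mkdir -p pics; ls
cat > h.py <<'E'
import numpy as np,cv2
from plant import manip
def cam(n):
    p=manip.camera_params(n);K=np.array(p["camera_matrix"]);R=cv2.Rodrigues(np.array(p["rvec"],float))[0];t=np.array(p["tvec"],float).ravel();return K,R,t
def cloud(n,d):
    K,R,t=cam(n);v,u=np.mgrid[:480,:640]
    P=np.stack([(u-K[0,2])/K[0,0]*d,(v-K[1,2])/K[1,1]*d,d],-1)
    return (P-t)@R
def px(n,P):
    K,R,t=cam(n);q=K@(R@np.array(P)+t);return q[:2]/q[2]
E
python3 - <<'E'
from h import *
for n in("scene","top"):
    im,d=manip.grab_frame(n);cv2.imwrite(f"pics/{n}0.png",im[:,:,::-1]);np.save(f"pics/{n}0.npy",d)
    K,R,t=cam(n);print(n,-R.T@t,R[2],K[0,0])
for l in("caddy","bail_grip","vial_amber_mid","vial_red_mid","nozzle_3_mid","vial_small_mid","gel_box","weight","loupe"):
    for c in ("top","scene"):
        print(l,c,[(np.round(r["point"],3),round(r["score"],2)) for r in manip.look_for(c,l)[:3]])
s=manip.state();print(s["time"],s["tool_pos"],s["tool_rot"])
E
```

```text
pics
scene [-0.1893256  -0.42405078  0.48887609] [ 0.79468823  0.46027173 -0.39575315] 483.3104758809327
top [3.72700302e-01 3.02114451e-04 1.16025169e+00] [ 0.19097364  0.01383254 -0.9814977 ] 519.7145889761855
caddy top [(array([ 0.494, -0.04 ,  0.005]), 0.85)]
caddy scene [(array([ 0.486, -0.043,  0.019]), 0.56), (array([0.678, 0.071, 0.02 ]), 0.19)]
bail_grip top []
bail_grip scene []
vial_amber_mid top [(array([0.429, 0.286, 0.043]), 0.72), (array([ 0.435, -0.015,  0.079]), 0.68)]
vial_amber_mid scene [(array([0.42 , 0.283, 0.028]), 0.73), (array([ 0.488, -0.043,  0.017]), 0.3)]
vial_red_mid top [(array([ 0.614, -0.221,  0.049]), 0.65), (array([0.603, 0.235, 0.016]), 0.46)]
vial_red_mid scene [(array([ 0.61 , -0.232,  0.03 ]), 0.97)]
nozzle_3_mid top []
nozzle_3_mid scene [(array([ 0.485, -0.043,  0.018]), 0.48), (array([ 0.467, -0.319,  0.019]), 0.38)]
vial_small_mid top [(array([ 0.528, -0.083,  0.044]), 0.67)]
vial_small_mid scene [(array([ 0.526, -0.086,  0.034]), 0.55), (array([ 0.676, -0.062,  0.022]), 0.42)]
gel_box top [(array([0.601, 0.235, 0.017]), 0.72)]
gel_box scene [(array([0.594, 0.23 , 0.013]), 0.88), (array([ 0.424, -0.03 ,  0.083]), 0.62)]
weight top []
weight scene [(array([0.421, 0.282, 0.028]), 0.38)]
loupe top [(array([ 0.682, -0.057,  0.027]), 0.81), (array([ 0.434, -0.016,  0.087]), 0.45)]
loupe scene [(array([ 0.676, -0.065,  0.022]), 0.88)]
1.0 [0.15510466 0.60542702 0.25628059] [-4.99254485e-06  1.25083757e-01  9.92146186e-01 -1.02293693e-05]
```

View pics/scene0.png

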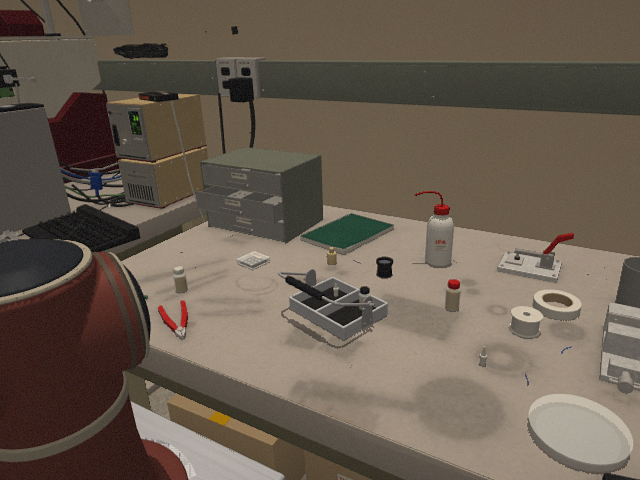

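View pics/top0.png

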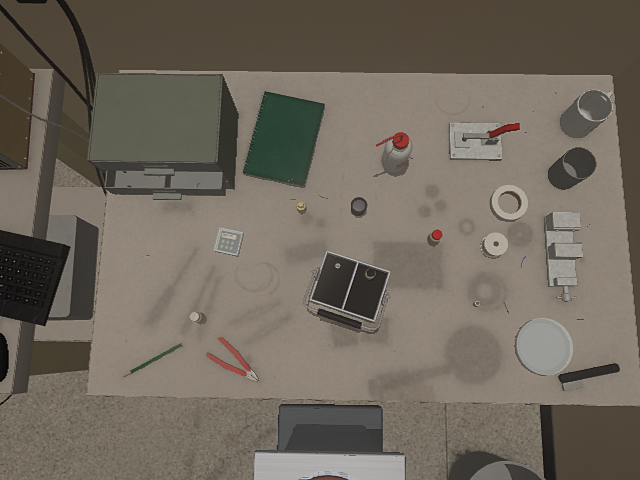

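The scene view shows the caddy at about (338,303) with its bail toward the robot, amber vial (180,279), red vial (453,296) and loose nozzle (483,357). The top view puts the caddy at (350,287), the small vial in its right-hand (-y) bay at (370,272), nozzle_0 in the left bay at (337,266), amber (196,317), red (437,236) and the loose nozzle (477,303). So bay_b takes the vials and bay_a the nozzle.

```bash
cat > m.py <<'E'
from h import *
d=np.load("pics/top0.npy");im=cv2.imread("pics/top0.png");C=cloud("top",d)
def reg(x0,x1,y0,y1,z0,z1):
    m=(C[...,0]>x0)&(C[...,0]<x1)&(C[...,1]>y0)&(C[...,1]<y1)&(C[...,2]>z0)&(C[...,2]<z1)&(d>0);return C[m]
for n,(x,y) in dict(amber=(.429,.286),red=(.612,-.226),noz=(.462,-.319)).items():
    P=reg(x-.04,x+.04,y-.04,y+.04,.006,.08)
    if len(P): 
        zt=P[:,2].max();T=P[P[:,2]>zt-.006];print(n,len(P),zt,T.mean(0),P.min(0),P.max(0))
P=reg(.40,.62,-.15,.08,.020,.032)
r=cv2.minAreaRect((P[:,:2]*1000).astype(np.float32));print("rim",len(P),r)
B=reg(.36,.6,-.16,.1,.06,.12)
print("bail hi",len(B),np.histogram(B[:,2],6))
G=B[B[:,2]>.07];r=cv2.minAreaRect((G[:,:2]*1000).astype(np.float32));print(r,G.mean(0))
T=[]
for n in ("amber",):pass
cv2.imwrite("pics/c.png",cv2.resize(im[235:345,290:410],None,fx=5,fy=5,interpolation=cv2.INTER_CUBIC))
dz=reg(.40,.62,-.15,.08,-.02,.3)
E
python3 m.py
python3 - <<'E'
from h import *
d=np.load("pics/scene0.npy");C=cloud("scene",d)
for n,(u,v) in dict(noz=(483,357),red=(453,296),amber=(180,279)).items():
    W=C[v-22:v+23,u-12:u+13].reshape(-1,3);P=W[(W[:,2]>.008)&(W[:,2]<.08)];print(n,len(P),np.median(P,0),P.min(0),P.max(0))
E
```

```text
amber 151 0.05525560978588297 [0.42908947 0.29371527 0.05182802] [0.41686438 0.2579802  0.00606836] [0.44258978 0.30385928 0.05525561]
red 170 0.05995710435254543 [ 0.61545263 -0.22373146  0.05660204] [ 0.57425837 -0.23555819  0.00600906] [ 0.62801245 -0.19449951  0.0599571 ]
noz 26 0.03826676421908043 [ 0.47056779 -0.31388614  0.03826676] [ 0.4656602  -0.32136581  0.00603597] [ 0.49102399 -0.30968967  0.03826676]
rim 644 ((503.45257568359375, -37.24671936035156), (150.81027221679688, 118.01410675048828), 72.64774322509766)
bail hi 532 (array([ 42,  30,  33,  86, 241, 100]), array([0.06006136, 0.06589276, 0.07172417, 0.07755557, 0.08338697,
       0.08921837, 0.09504978]))
((443.33209228515625, -18.003273010253906), (167.55853271484375, 46.29310607910156), 72.7964859008789) [ 0.43135082 -0.01512546  0.08535474]
noz 72 [ 0.46503869 -0.31769481  0.01773309] [ 0.46178575 -0.32265334  0.008172  ] [ 0.47099625 -0.31225965  0.03525355]
red 373 [ 0.60342787 -0.22828399  0.03567335] [ 0.59721616 -0.23946521  0.00820144] [ 0.62268017 -0.21221156  0.05747266]
amber 272 [0.42067778 0.28542534 0.03147557] [0.37799065 0.23839643 0.00821671] [0.43889832 0.30153963 0.05308974]
```

View pics/c.png

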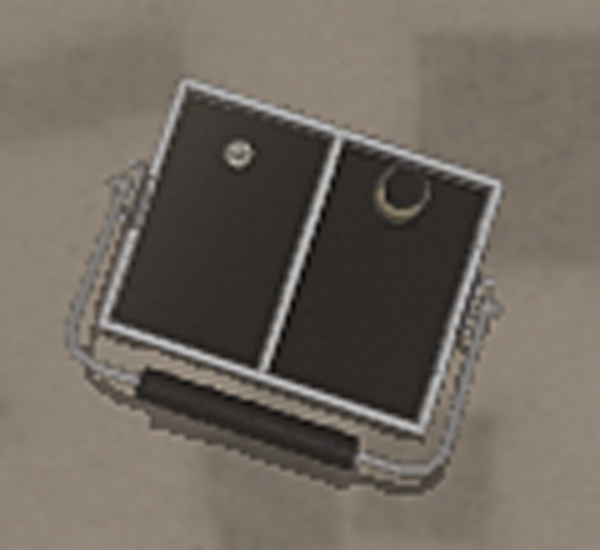

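```bash
cat >> h.py <<'E'
from scipy.spatial.transform import Rotation as Rn
YAW=np.deg2rad(-17.35);CC=np.array([.5035,-.0372,0]);CX=np.array([np.cos(YAW),np.sin(YAW),0]);CY=np.array([-CX[1],CX[0],0])
OBJ=dict(amber=np.array([.429,.293,0]),red=np.array([.6145,-.2247,0]),noz=np.array([.469,-.316,0]))
def cad(x,y,z): return CC+x*CX+y*CY+[0,0,z]
def go(P,z=None,q=(0,1,0)):
    """remaining shift in tool axes for TCP to reach P"""
    s=manip.state();w,x,y,zz=s["tool_rot"];R=Rn.from_quat([x,y,zz,w]);P=np.array(P,float).copy()
    if z is not None:P[2]=z
    Y=R.as_matrix()[:,1]
    print("t %.2f tcp"%s["time"],np.round(s["tool_pos"],4),"yang %.2f"%np.degrees(np.arctan2(Y[1],Y[0])),"rv",np.round(R.as_matrix()[:,2],3),"shift",np.round(R.inv().apply(P-s["tool_pos"]),4),"F",np.round(s["contact_force"],1),"w",round(float(s["gripper_width"]),3),"g",round(float(s["grasp_force"]),1))
E
python3 -m inch '[[[0,0,0],[0,0,0.05],0.65],[[-0.035,-0.0215,0],[0,0,0],0.65],[[-0.035,-0.0215,0],[0,0,0],0.65],[[-0.035,-0.0215,0],[0,0,0],0.65],[[-0.035,-0.0215,0],[0,0,0],0.65],[[-0.035,-0.0215,0],[0,0,0],0.65],[[-0.035,-0.0215,0],[0,0,0],0.65],[[-0.035,-0.0215,0],[0,0,0],0.65]]'
python3 -c "
from h import *
go(OBJ['amber'],.15)"
```

```text
time: 1.8
tool_pos: [0.3453, 0.3878, 0.2566]
tool_rot: [0.0, 0.15, 0.989, 0.0]
contact_force: [0.5, -0.7, 0.2]
gripper_width: 0.65
grasp_force: 0.0
t 1.80 tcp [0.3453 0.3878 0.2566] yang 72.78 rv [ 0.001  0.    -1.   ] shift [-0.1079 -0.0659  0.1066] F [ 0.5 -0.7  0.2] w 0.65 g 0.0
```

```bash
python3 -m inch '[[[-0.036,-0.022,0.033],[0,0,0],0.65],[[-0.036,-0.022,0.033],[0,0,0],0.65],[[-0.036,-0.022,0.033],[0,0,0],0.65],[[0,0,0],[0,0,0],0.65]]'
python3 -c "
from h import *
go(OBJ['amber'],.048)
im,d=manip.grab_frame('scene');cv2.imwrite('pics/s1.png',cv2.resize(im[200:330,100:260],None,fx=4,fy=4)[:,:,::-1])"
```

```text
time: 2.2
tool_pos: [0.4222, 0.2961, 0.1588]
tool_rot: [-0.003, 0.152, 0.988, -0.003]
contact_force: [-0.4, -0.5, -1.0]
gripper_width: 0.647
grasp_force: 0.0
t 2.20 tcp [0.4222 0.2961 0.1588] yang 72.47 rv [-0.007 -0.005 -1.   ] shift [-8.000e-03 -1.000e-04  1.107e-01] F [-0.4 -0.5 -1. ] w 0.647 g 0.0
```

View pics/s1.png

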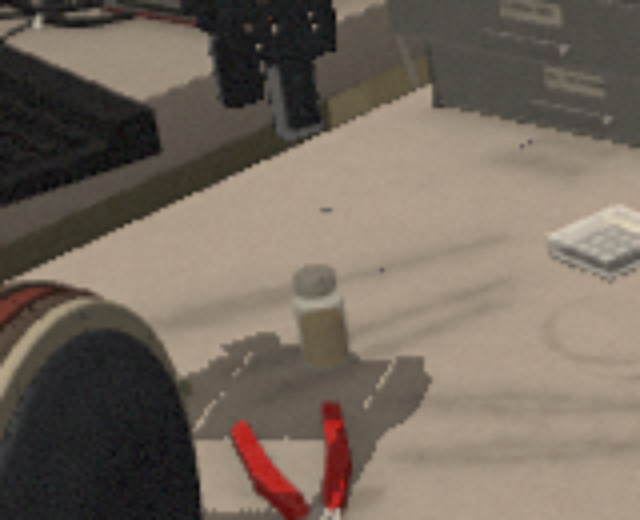

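The crop shows the open gripper above and slightly behind the amber vial (320,315), with nothing between them. I'll correct by 8 mm and descend.

```bash
python3 -m inch '[[[-0.007,0,0.03],[0,0,0],0.65],[[0,0,0.03],[0,0,0],0.65],[[0,0,0.02],[0,0,0],0.65],[[0,0,0],[0,0,0],0.65]]'
python3 -c "
from h import *
go(OBJ['amber'],.048)"
```

```text
time: 2.65
tool_pos: [0.4272, 0.2984, 0.0818]
tool_rot: [-0.002, 0.149, 0.989, -0.001]
contact_force: [-0.5, -0.6, -0.4]
gripper_width: 0.65
grasp_force: 0.0
t 2.65 tcp [0.4272 0.2984 0.0818] yang 72.83 rv [-0.004 -0.002 -1.   ] shift [-0.0035 -0.0045  0.0338] F [-0.5 -0.6 -0.4] w 0.65 g 0.0
```

```bash
python3 -m inch '[[[-0.003,-0.0045,0.017],[0,0,0],0.65],[[0,0,0.017],[0,0,0],0.65],[[0,0,0],[0,0,0],0.65]]'
python3 -c "
from h import *
go(OBJ['amber'],.048)"
python3 -m inch '[[[0,0,0],[0,0,0],0.35],[[0,0,0],[0,0,0],0.15],[[0,0,0],[0,0,0],0.15],[[0,0,0],[0,0,0],0.15],[[0,0,0],[0,0,0],0.15]]'
python3 -c "
from h import *
go(cad(.002,-.036,.053),.17)"
```

```text
time: 2.95
tool_pos: [0.4301, 0.2935, 0.0499]
tool_rot: [-0.001, 0.149, 0.989, -0.0]
contact_force: [-0.2, 0.3, 0.2]
gripper_width: 0.648
grasp_force: 0.0
t 2.95 tcp [0.4301 0.2935 0.0499] yang 72.81 rv [-0.001 -0.    -1.   ] shift [ 0.0009 -0.0009  0.0019] F [-0.2  0.3  0.2] w 0.648 g 0.0
time: 3.45
tool_pos: [0.4321, 0.294, 0.0522]
tool_rot: [0.001, 0.15, 0.989, 0.001]
contact_force: [-1.0, 0.4, 6.3]
gripper_width: 0.258
grasp_force: 58.4
t 3.45 tcp [0.4321 0.294  0.0522] yang 72.77 rv [ 0.003  0.002 -1.   ] shift [-0.1685 -0.3309 -0.1183] F [-1.   0.4  6.3] w 0.258 g 58.4
```

```bash
python3 -m inch '[[[0,0,-0.02],[0,0,0],0.15],[[0,0,-0.035],[0,0,0],0.15],[[-0.015,-0.03,-0.035],[0,0,0],0.15],[[-0.02,-0.039,-0.025],[0,0,0],0.15],[[-0.02,-0.039,0],[0,0,0],0.15],[[-0.02,-0.039,0],[0,0,0],0.15],[[-0.02,-0.039,0],[0,0,0],0.15],[[-0.02,-0.039,0],[0,0,0],0.15]]'
python3 -c "
from h import *
go(cad(.002,-.036,.053),.17)"
```

```text
time: 4.25
tool_pos: [0.4741, 0.0429, 0.1655]
tool_rot: [0.001, 0.15, 0.989, 0.0]
contact_force: [0.9, 0.3, -0.5]
gripper_width: 0.254
grasp_force: 58.7
t 4.25 tcp [0.4741 0.0429 0.1655] yang 72.78 rv [ 0.002  0.    -1.   ] shift [-0.0538 -0.1038 -0.0045] F [ 0.9  0.3 -0.5] w 0.254 g 58.7
```

```bash
python3 -m inch '[[[-0.018,-0.035,0],[0,0,0],0.15],[[-0.018,-0.035,0],[0,0,0],0.15],[[-0.017,-0.032,0],[0,0,0],0.15],[[0,0,0],[0,0,0],0.15],[[0,0,0],[0,0,0],0.15]]'
python3 -c "
from h import *
go(cad(.002,-.036,.053),.0575)
a,d=manip.grab_frame('scene');b,e=manip.grab_frame('top')
A=cv2.resize(a[210:340,265:405],(560,520));B=cv2.resize(b[190:310,290:410],None,fx=2,fy=2);cv2.imwrite('pics/s2.png',A[:,:,::-1]);
C=cloud('scene',d)
"
```

```text
time: 4.75
tool_pos: [0.4943, -0.0691, 0.165]
tool_rot: [0.0, 0.151, 0.989, 0.0]
contact_force: [-0.9, 0.8, 0.0]
gripper_width: 0.258
grasp_force: 58.8
t 4.75 tcp [ 0.4943 -0.0691  0.165 ] yang 72.66 rv [ 0.  0. -1.] shift [-0.0012 -0.0029  0.1075] F [-0.9  0.8  0. ] w 0.258 g 58.8
```

View pics/s2.png

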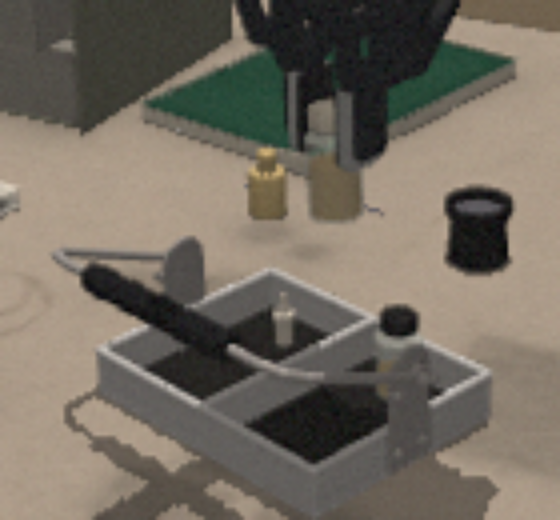

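The amber vial hangs upright in the fingers at crop (335,185), above the vials' bay, with the bail still leaning to the robot side. I'll lower it.

```bash
python3 -m inch '[[[-0.001,-0.002,0.03],[0,0,0],0.15],[[0,0,0.03],[0,0,0],0.15],[[0,0,0.025],[0,0,0],0.15],[[0,0,0.014],[0,0,0],0.15],[[0,0,0],[0,0,0],0.15]]'
python3 -c "
from h import *
go(cad(.002,-.036,.053),.0575)"
```

```text
time: 5.35
tool_pos: [0.4929, -0.0693, 0.0634]
tool_rot: [-0.002, 0.149, 0.989, 0.0]
contact_force: [-0.4, 0.1, -0.5]
gripper_width: 0.257
grasp_force: 58.8
t 5.35 tcp [ 0.4929 -0.0693  0.0634] yang 72.86 rv [-0.005  0.001 -1.   ] shift [-0.0026 -0.0022  0.0059] F [-0.4  0.1 -0.5] w 0.257 g 58.8
```

```bash
python3 -m inch '[[[-0.002,-0.002,0.003],[0,0,0],0.15],[[0,0,0.002],[0,0,0],0.15],[[0,0,0],[0,0,0],0.15]]'
python3 -c "
from h import *
go(cad(.002,-.036,.053),.0575)"
```

```text
time: 5.65
tool_pos: [0.4968, -0.0735, 0.0617]
tool_rot: [0.001, 0.15, 0.989, -0.0]
contact_force: [-0.7, 0.5, -0.2]
gripper_width: 0.256
grasp_force: 58.8
t 5.65 tcp [ 0.4968 -0.0735  0.0617] yang 72.76 rv [ 0.002 -0.001 -1.   ] shift [0.0024 0.0007 0.0042] F [-0.7  0.5 -0.2] w 0.256 g 58.8
```

```bash
python3 -m inch '[[[0,0,0.002],[0,0,0],0.15],[[0,0,0],[0,0,0],0.15]]';python3 -m inch '[[[0,0,0.0015],[0,0,0],0.15],[[0,0,0],[0,0,0],0.15]]'
```

```text
time: 5.85
tool_pos: [0.4961, -0.0734, 0.059]
tool_rot: [0.0, 0.15, 0.989, -0.0]
contact_force: [-0.4, 0.7, -0.2]
gripper_width: 0.257
grasp_force: 58.8
time: 6.05
tool_pos: [0.4961, -0.0734, 0.0573]
tool_rot: [0.0, 0.15, 0.989, -0.0]
contact_force: [0.6, 0.3, -0.5]
gripper_width: 0.258
grasp_force: 58.8
```

```bash
python3 -m inch '[[[0,0,0.0015],[0,0,0],0.15],[[0,0,0],[0,0,0],0.15]]'
```

```text
time: 6.25
tool_pos: [0.4966, -0.0735, 0.0572]
tool_rot: [0.0, 0.15, 0.989, -0.0]
contact_force: [-2.9, 0.2, 8.2]
gripper_width: 0.257
grasp_force: 59.7
```

```bash
python3 -m inch '[[[0,0,-0.001],[0,0,0],0.38],[[0,0,0],[0,0,0],0.38],[[0,0,0],[0,0,0],0.38],[[0,0,-0.01],[0,0,0],0.38],[[0,0,-0.03],[0,0,0],0.38],[[0,0,-0.045],[0,0,0],0.38],[[0,0,-0.045],[0,0,0],0.65]]'
python3 -c "
from h import *
go(OBJ['red'],.17)"
```

```text
time: 6.95
tool_pos: [0.4952, -0.0731, 0.1879]
tool_rot: [-0.001, 0.15, 0.989, 0.0]
contact_force: [0.5, 0.2, 0.2]
gripper_width: 0.537
grasp_force: 0.0
t 6.95 tcp [ 0.4952 -0.0731  0.1879] yang 72.77 rv [-0.001  0.    -1.   ] shift [-0.1589 -0.1095  0.0177] F [0.5 0.2 0.2] w 0.537 g 0.0
```

```bash
python3 -m inch '[[[-0.032,-0.022,0],[0,0,0],0.65],[[-0.032,-0.022,0],[0,0,0],0.65],[[-0.032,-0.022,0.01],[0,0,0],0.65],[[-0.032,-0.022,0.02],[0,0,0],0.65],[[-0.031,-0.0215,0.02],[0,0,0],0.65],[[0,0,0.02],[0,0,0],0.65],[[0,0,0],[0,0,0],0.65],[[0,0,0],[0,0,0],0.65]]'
python3 -c "
from h import *
go(OBJ['red'],.054)
for l in ('vial_amber_mid','vial_small_mid'):
  manip.grab_frame('top');print([(np.round(r['point'],3),round(r['score'],2)) for r in manip.look_for('top',l)[:3]])"
```

```text
time: 7.75
tool_pos: [0.615, -0.2246, 0.1167]
tool_rot: [-0.001, 0.15, 0.989, 0.0]
contact_force: [0.1, -0.4, 0.3]
gripper_width: 0.646
grasp_force: 0.0
t 7.75 tcp [ 0.615  -0.2246  0.1167] yang 72.77 rv [-0.001  0.001 -1.   ] shift [ 0.0004 -0.0002  0.0627] F [ 0.1 -0.4  0.3] w 0.646 g 0.0
[(array([ 0.492, -0.074,  0.054]), 0.46)]
[]
```

```bash
python3 -m inch '[[[0,0,0.03],[0,0,0],0.65],[[0,0,0.02],[0,0,0],0.65],[[0,0,0.012],[0,0,0],0.65],[[0,0,0],[0,0,0],0.4],[[0,0,0],[0,0,0],0.2],[[0,0,0],[0,0,0],0.2],[[0,0,0],[0,0,0],0.2],[[0,0,0],[0,0,0],0.2]]'
python3 -c "
from h import *
go(cad(-.029,-.036,0),.17)"
```

```text
time: 8.75
tool_pos: [0.6162, -0.2254, 0.0561]
tool_rot: [0.001, 0.15, 0.989, -0.0]
contact_force: [0.7, 0.4, 2.9]
gripper_width: 0.278
grasp_force: 59.1
t 8.75 tcp [ 0.6162 -0.2254  0.0561] yang 72.77 rv [ 0.002 -0.001 -1.   ] shift [ 0.1922  0.1103 -0.1144] F [0.7 0.4 2.9] w 0.278 g 59.1
```

```bash
python3 -m inch '[[[0,0,-0.02],[0,0,0],0.2],[[0,0,-0.04],[0,0,0],0.2],[[0.024,0.013,-0.04],[0,0,0],0.2],[[0.034,0.0195,-0.014],[0,0,0],0.2],[[0.034,0.0195,0],[0,0,0],0.2],[[0.034,0.0195,0],[0,0,0],0.2],[[0.034,0.0195,0],[0,0,0],0.2],[[0.032,0.0193,0],[0,0,0],0.2]]'
python3 -m inch '[[[0,0,0],[0,0,0],0.2],[[0,0,0],[0,0,0],0.2]]'
python3 -c "
from h import *
go(cad(-.029,-.036,0),.061)
a,d=manip.grab_frame('scene')
A=cv2.resize(a[210:340,265:405],(560,520));cv2.imwrite('pics/s3.png',A[:,:,::-1]);
"
```

```text
time: 9.55
tool_pos: [0.4635, -0.0617, 0.1689]
tool_rot: [0.0, 0.15, 0.989, 0.0]
contact_force: [0.2, 0.9, -0.1]
gripper_width: 0.278
grasp_force: 58.9
time: 9.75
tool_pos: [0.4647, -0.0625, 0.1691]
tool_rot: [0.001, 0.149, 0.989, -0.0]
contact_force: [1.0, 0.3, 0.8]
gripper_width: 0.28
grasp_force: 59.0
t 9.75 tcp [ 0.4647 -0.0625  0.1691] yang 72.82 rv [ 0.001 -0.001 -1.   ] shift [-0.0004 -0.0002  0.1081] F [1.  0.3 0.8] w 0.28 g 59.0
```

View pics/s3.png

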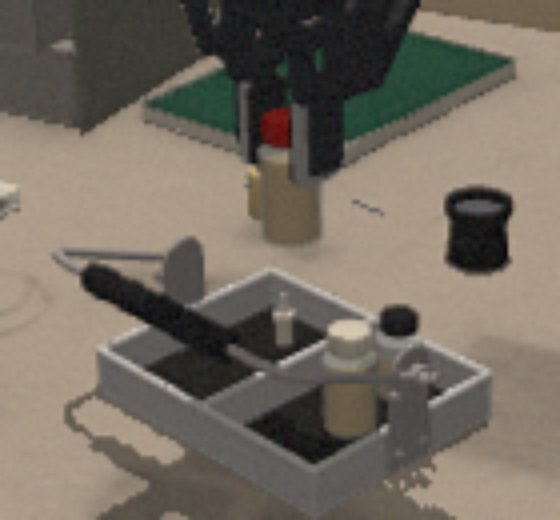

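Amber stands upright in the bay at crop (350,375). Red is held upright above it at (290,190). Lowering red now.

```bash
python3 -m inch '[[[0,0,0.03],[0,0,0],0.2],[[0,0,0.03],[0,0,0],0.2],[[0,0,0.025],[0,0,0],0.2],[[0,0,0.015],[0,0,0],0.2],[[0,0,0.005],[0,0,0],0.2],[[0,0,0],[0,0,0],0.2],[[0,0,0],[0,0,0],0.2]]'
python3 -c "
from h import *
go(cad(-.029,-.036,0),.061)"
```

```text
time: 10.5
tool_pos: [0.4658, -0.0634, 0.0647]
tool_rot: [0.001, 0.15, 0.989, -0.0]
contact_force: [-0.2, 0.7, -0.5]
gripper_width: 0.277
grasp_force: 59.0
t 10.50 tcp [ 0.4658 -0.0634  0.0647] yang 72.74 rv [ 0.002 -0.001 -1.   ] shift [0.0008 0.0002 0.0037] F [-0.2  0.7 -0.5] w 0.277 g 59.0
```

```bash
python3 -m inch '[[[0,0,0.0015],[0,0,0],0.2],[[0,0,0],[0,0,0],0.2]]'; python3 -m inch '[[[0,0,0.001],[0,0,0],0.2],[[0,0,0],[0,0,0],0.2]]'
```

```text
time: 10.7
tool_pos: [0.4653, -0.063, 0.0631]
tool_rot: [0.001, 0.15, 0.989, -0.0]
contact_force: [0.2, -0.1, 0.4]
gripper_width: 0.278
grasp_force: 59.0
time: 10.9
tool_pos: [0.4647, -0.0627, 0.0614]
tool_rot: [0.0, 0.15, 0.989, -0.0]
contact_force: [0.4, -0.3, -0.1]
gripper_width: 0.28
grasp_force: 59.0
```

```bash
python3 -m inch '[[[0,0,0.001],[0,0,0],0.2],[[0,0,0],[0,0,0],0.2]]'
```

```text
time: 11.1
tool_pos: [0.4651, -0.0629, 0.061]
tool_rot: [0.0, 0.15, 0.989, -0.0]
contact_force: [-1.4, 0.2, 4.9]
gripper_width: 0.276
grasp_force: 59.5
```

```bash
python3 -m inch '[[[0,0,0],[0,0,0],0.42],[[0,0,0],[0,0,0],0.42],[[0,0,0],[0,0,0],0.42],[[0,0,-0.01],[0,0,0],0.42],[[0,0,-0.03],[0,0,0],0.42],[[0,0,-0.04],[0,0,0],0.42],[[0,0,-0.04],[0,0,0],0.42]]'
python3 -c "
from h import *
go(OBJ['noz'],.15)"
```

```text
time: 11.8
tool_pos: [0.4641, -0.0626, 0.1816]
tool_rot: [-0.0, 0.15, 0.989, 0.0]
contact_force: [1.3, -1.0, 0.0]
gripper_width: 0.424
grasp_force: 0.0
t 11.80 tcp [ 0.4641 -0.0626  0.1816] yang 72.76 rv [-0.001  0.    -1.   ] shift [-0.0797 -0.2406  0.0316] F [ 1.3 -1.   0. ] w 0.424 g 0.0
```

```bash
python3 -m inch '[[[-0.014,-0.0405,0],[0,0,0],0.42],[[-0.014,-0.0405,0],[0,0,0],0.42],[[-0.013,-0.04,0.01],[0,0,0],0.42],[[-0.013,-0.04,0.02],[0,0,0],0.42],[[-0.013,-0.04,0.025],[0,0,0],0.42],[[-0.013,-0.04,0.025],[0,0,0],0.42],[[0,0,0],[0,0,0],0.42],[[0,0,0],[0,0,0],0.42]]'
python3 -c "
from h import *
go(OBJ['noz'],.03)
a,d=manip.grab_frame('scene');A=cv2.resize(a[270:390,420:560],(560,480));cv2.imwrite('pics/s4.png',A[:,:,::-1])
C=cloud('scene',d);W=C[330:385,465:502].reshape(-1,3);P=W[(W[:,2]>.010)&(W[:,2]<.035)];print(len(P),np.median(P,0),P[:,1].min(),P[:,1].max())
print(px('scene',OBJ['noz']))"
```

```text
time: 12.6
tool_pos: [0.4691, -0.317, 0.0996]
tool_rot: [-0.001, 0.151, 0.989, 0.001]
contact_force: [0.0, -0.3, 0.4]
gripper_width: 0.42
grasp_force: 0.0
t 12.60 tcp [ 0.4691 -0.317   0.0996] yang 72.67 rv [-0.001  0.002 -1.   ] shift [0.0003 0.0008 0.0696] F [ 0.  -0.3  0.4] w 0.42 g 0.0
66 [ 0.4652551  -0.31753165  0.018155  ] -0.3227031821686577 -0.31235027430132456
[481.19355267 362.98548692]
```

View pics/s4.png

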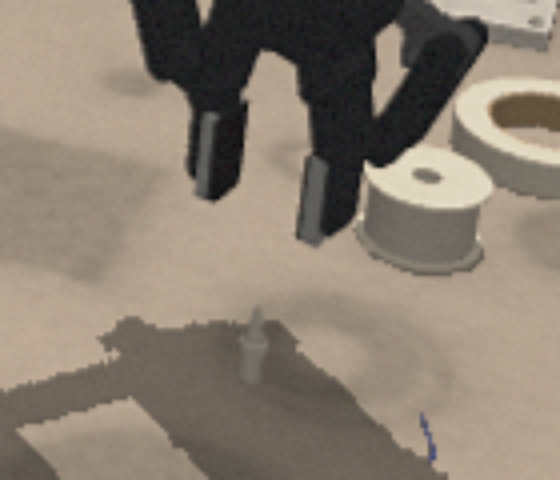

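The nozzle stands at crop (253,345), between and below the two fingers; the spool at (425,215) is clear of the way down. Descending to grasp.

```bash
python3 -m inch '[[[0,0.001,0.03],[0,0,0],0.42],[[0,0,0.025],[0,0,0],0.42],[[0,0,0.013],[0,0,0],0.42],[[0,0,0],[0,0,0],0.25],[[0,0,0],[0,0,0],0.0],[[0,0,0],[0,0,0],0.0],[[0,0,0],[0,0,0],0.0],[[0,0,0],[0,0,0],0.0]]'
python3 -c "
from h import *
go(cad(-.008,.036,0),.16)"
```

```text
time: 13.45
tool_pos: [0.4706, -0.3162, 0.0333]
tool_rot: [0.001, 0.15, 0.989, -0.001]
contact_force: [0.5, -1.4, 1.4]
gripper_width: 0.088
grasp_force: 58.8
t 13.45 tcp [ 0.4706 -0.3162  0.0333] yang 72.77 rv [ 0.001 -0.001 -1.   ] shift [ 0.0589  0.3121 -0.1271] F [ 0.5 -1.4  1.4] w 0.088 g 58.8
```

```bash
python3 -m inch '[[[0,0,-0.02],[0,0,0],0],[[0,0,-0.04],[0,0,0],0],[[0.004,0.032,-0.035],[0,0,0],0],[[0.01,0.045,-0.025],[0,0,0],0],[[0.01,0.045,-0.01],[0,0,0],0],[[0.01,0.045,0],[0,0,0],0],[[0.01,0.045,0],[0,0,0],0],[[0.01,0.045,0],[0,0,0],0]]'
python3 -m inch '[[[0.005,0.045,0],[0,0,0],0],[[0,0.010,0],[0,0,0],0],[[0,0,0],[0,0,0],0],[[0,0,0],[0,0,0],0]]'
python3 -c "
from h import *
go(cad(-.008,.036,0),.040)
a,d=manip.grab_frame('scene');A=cv2.resize(a[190:340,255:415],(640,600));cv2.imwrite('pics/s5.png',A[:,:,::-1])"
```

```text
time: 14.25
tool_pos: [0.4944, -0.0547, 0.1618]
tool_rot: [0.001, 0.15, 0.989, -0.0]
contact_force: [1.8, 0.2, -0.5]
gripper_width: 0.085
grasp_force: 58.6
time: 14.65
tool_pos: [0.5059, -0.0032, 0.1611]
tool_rot: [0.0, 0.15, 0.989, -0.0]
contact_force: [-0.2, -0.0, -0.3]
gripper_width: 0.089
grasp_force: 58.7
t 14.65 tcp [ 0.5059 -0.0032  0.1611] yang 72.75 rv [ 0.    -0.001 -1.   ] shift [0.0002 0.0029 0.1211] F [-0.2 -0.  -0.3] w 0.089 g 58.7
```

View pics/s5.png

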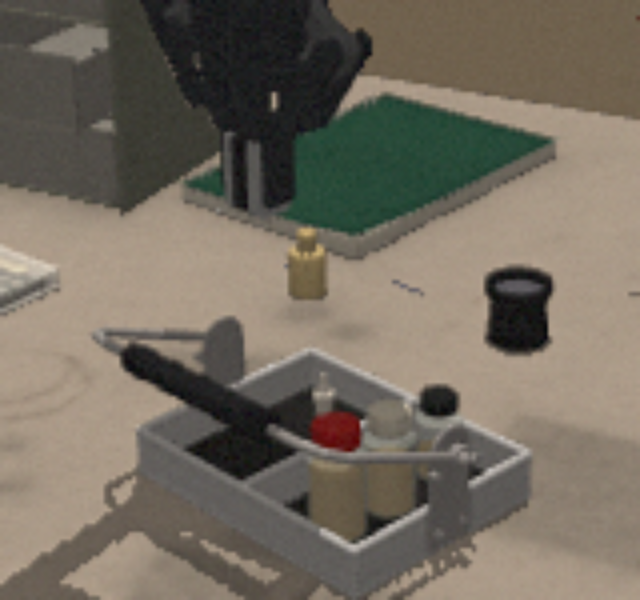

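All three vials stand upright in the near-right bay; the nozzle is in the fingers above the left bay. Lowering it.

```bash
python3 -m inch '[[[0,0.002,0.03],[0,0,0],0],[[0,0,0.03],[0,0,0],0],[[0,0,0.03],[0,0,0],0],[[0,0,0.02],[0,0,0],0],[[0,0,0.008],[0,0,0],0],[[0,0,0],[0,0,0],0],[[0,0,0],[0,0,0],0]]'
python3 -m inch '[[[0,0,0.002],[0,0,0],0],[[0,0,0],[0,0,0],0]]'
python3 -c "
from h import *
go(cad(-.008,.036,0),.038)"
```

```text
time: 15.4
tool_pos: [0.5073, -0.0013, 0.0441]
tool_rot: [0.001, 0.15, 0.989, -0.0]
contact_force: [-0.2, 0.7, 0.4]
gripper_width: 0.09
grasp_force: 58.7
time: 15.6
tool_pos: [0.5073, -0.0006, 0.0421]
tool_rot: [0.001, 0.15, 0.989, -0.0]
contact_force: [-0.4, -0.3, 0.1]
gripper_width: 0.091
grasp_force: 58.7
t 15.60 tcp [ 0.5073 -0.0006  0.0421] yang 72.76 rv [ 0.002 -0.    -1.   ] shift [ 0.0007 -0.      0.0041] F [-0.4 -0.3  0.1] w 0.091 g 58.7
```

```bash
python3 -m inch '[[[0,0,0.0025],[0,0,0],0],[[0,0,0],[0,0,0],0]]';python3 -m inch '[[[0,0,0.001],[0,0,0],0],[[0,0,0],[0,0,0],0]]'
```

```text
time: 15.8
tool_pos: [0.5067, -0.0008, 0.0388]
tool_rot: [0.0, 0.15, 0.989, -0.0]
contact_force: [0.1, -2.6, 0.4]
gripper_width: 0.093
grasp_force: 59.9
time: 16.0
tool_pos: [0.5069, -0.0009, 0.0382]
tool_rot: [0.0, 0.15, 0.989, -0.0]
contact_force: [-1.5, -3.2, 5.2]
gripper_width: 0.086
grasp_force: 60.7
```

```bash
python3 -m inch '[[[0,0,0.001],[0,0,0],0],[[0,0,0],[0,0,0],0]]'
```

```text
time: 16.2
tool_pos: [0.5073, -0.001, 0.0381]
tool_rot: [0.0, 0.15, 0.989, -0.001]
contact_force: [-3.0, -3.5, 9.8]
gripper_width: 0.087
grasp_force: 61.3
```

```bash
python3 -m inch '[[[0,0,-0.0015],[0,0,0],0.25],[[0,0,0],[0,0,0],0.25],[[0,0,0],[0,0,0],0.25],[[0,0,-0.01],[0,0,0],0.25],[[0,0,-0.03],[0,0,0],0.25],[[0,0,-0.04],[0,0,0],0.25],[[0,0,-0.04],[0,0,0],0.25],[[0,0,-0.02],[0,0,0],0.25]]'
python3 -c "
from h import *
go(cad(-.076,0,0),.16);print(manip.state()['joint_pos'])
b,d=manip.grab_frame('top');C=cloud('top',d)
m=(C[...,0]>.38)&(C[...,0]<.47)&(C[...,1]>-.07)&(C[...,1]<.04)&(C[...,2]>.08)&(C[...,2]<.11)
P=C[m];print(len(P),P.mean(0),P[:,2].max(),((P-CC)@CX).mean(),((P-CC)@CY).mean(),np.percentile((P-CC)@CX,[3,97]))"
```

```text
time: 17.0
tool_pos: [0.5079, -0.0, 0.1824]
tool_rot: [0.003, 0.15, 0.989, 0.001]
contact_force: [-0.3, -0.5, 0.6]
gripper_width: 0.247
grasp_force: 0.0
t 17.00 tcp [ 0.5079 -0.      0.1824] yang 72.80 rv [ 0.006  0.    -1.   ] shift [ 0.0694 -0.0367  0.022 ] F [-0.3 -0.5  0.6] w 0.247 g 0.0
[-1.47183600e-01 -1.78108643e-01  1.95893931e+00  1.15045678e-03
  1.35506371e+00 -1.41793709e+00]
206 [0.43434558 0.00232734 0.08715263] 0.09288695229252608 -0.0777953270019578 0.01710648424461906 [-0.0844283  -0.07201634]
```

```bash
python3 -m inch '[[[0,0,0],[0,0,0.143],0.25],[[0,0,0],[0,0,0.143],0.25],[[0,0,0],[0,0,0.143],0.25],[[0,0,0],[0,0,0.143],0.3],[[0,0,0],[0,0,0.143],0.35],[[0,0,0],[0,0,0.143],0.35],[[0,0,0],[0,0,0.143],0.35],[[0,0,0],[0,0,0.143],0.35]]'
python3 -m inch '[[[0,0,0],[0,0,0.143],0.35],[[0,0,0],[0,0,0.143],0.35],[[0,0,0],[0,0,0.143],0.35],[[0,0,0],[0,0,0],0.35]]'
python3 -c "
from h import *
go(cad(-.077,0,0),.14)"
```

```text
time: 17.85
tool_pos: [0.5059, 0.0002, 0.1771]
tool_rot: [-0.001, 0.663, 0.748, 0.0]
contact_force: [0.4, 0.0, 0.3]
gripper_width: 0.347
grasp_force: 0.0
time: 18.25
tool_pos: [0.5059, 0.0001, 0.1772]
tool_rot: [-0.001, 0.806, 0.593, -0.0]
contact_force: [0.0, 0.6, -0.4]
gripper_width: 0.352
grasp_force: 0.0
t 18.25 tcp [5.059e-01 1.000e-04 1.772e-01] yang -17.32 rv [-0.001  0.001 -1.   ] shift [-0.0363 -0.0682  0.0373] F [ 0.   0.6 -0.4] w 0.352 g 0.0
```

```bash
python3 -m inch '[[[-0.018,-0.034,0],[0,0,0],0.35],[[-0.018,-0.034,0.0],[0,0,0],0.35],[[0,0,0],[0,0,0],0.35],[[0,0,0.03],[0,0,0],0.35],[[0,0,0],[0,0,0],0.35],[[0,0,0],[0,0,0],0.35]]'
python3 -c "
from h import *
go(cad(-.077,0,0),.092)
a,d=manip.grab_frame('scene');A=cv2.resize(a[190:340,255:415],(640,600));cv2.imwrite('pics/s6.png',A[:,:,::-1])"
```

```text
time: 18.85
tool_pos: [0.4306, -0.0142, 0.1477]
tool_rot: [-0.001, 0.805, 0.593, -0.0]
contact_force: [-0.2, -0.3, -0.1]
gripper_width: 0.353
grasp_force: 0.0
t 18.85 tcp [ 0.4306 -0.0142  0.1477] yang -17.27 rv [-0.002  0.001 -1.   ] shift [-0.0002 -0.0005  0.0557] F [-0.2 -0.3 -0.1] w 0.353 g 0.0
```

View pics/s6.png

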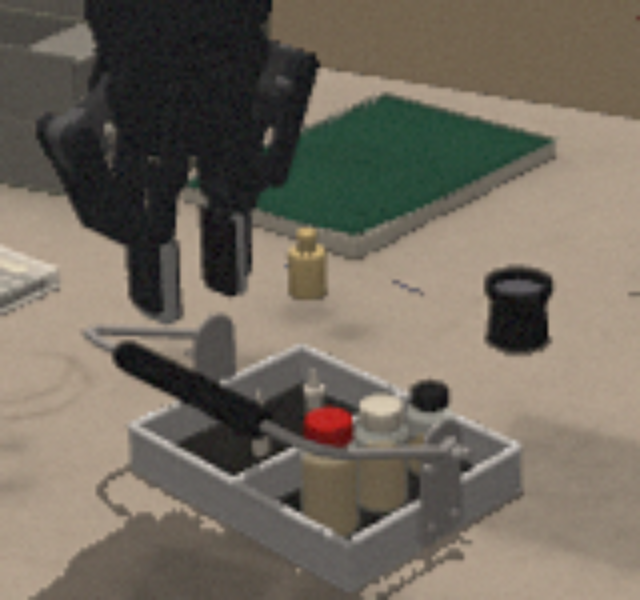

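All pieces are in place and the loose nozzle stands at crop (260,425). The caddy looks shifted about 2 px (roughly 4 mm) since the last picture, so I'll re-measure it before grasping the bail.

Run:
```python
from h import *
def fit(d):
    C=cloud("top",d);m=(C[...,0]>.40)&(C[...,0]<.62)&(C[...,1]>-.15)&(C[...,1]<.09)&(C[...,2]>.02)&(C[...,2]<.032)&(d>0);return C,C[m]
C0,P0=fit(np.load("pics/top0.npy"));im,d=manip.grab_frame("top");C1,P1=fit(d)
for P in(P0,P1):print(len(P),cv2.minAreaRect((P[:,:2]*1000).astype(np.float32)))
a=np.float32(cv2.cvtColor(cv2.imread("pics/top0.png"),6));b=np.float32(cv2.cvtColor(im[:,:,::-1].copy(),6))
for s in((slice(245,285),slice(320,335)),(slice(262,330),slice(374,400))):
    print(cv2.phaseCorrelate(a[s],b[s]))
C=C1;m=(C[...,0]>.38)&(C[...,0]<.47)&(C[...,1]>-.09)&(C[...,1]<.06)&(C[...,2]>.078)&(C[...,2]<.105)
P=C[m];print(len(P),P.mean(0),P[:,2].max(),((P-CC)@CX).mean(),np.percentile((P-CC)@CX,[3,50,97]),np.percentile((P-CC)@CY,[0,50,100]))
```

```text
644 ((503.45257568359375, -37.24671936035156), (150.81027221679688, 118.01410675048828), 72.64774322509766)
276 ((543.246337890625, -42.70618438720703), (151.8020782470703, 45.74797821044922), 76.865478515625)
((-0.2654726103982741, -0.3698480514820126), 0.5532309305667877)
((0.46132410234583254, -0.008903382957079486), 0.5340005988446773)<stdin>:10: RuntimeWarning: Mean of empty slice.
  ret = um.true_divide(
Traceback (most recent call last):
ValueError: zero-size array to reduction operation maximum which has no identity
```

```bash
python3 -m inch '[[[0.045,0,-0.01],[0,0,0],0.35],[[0.045,0,-0.01],[0,0,0],0.35],[[0.045,0,0],[0,0,0],0.35],[[0.045,0,0],[0,0,0],0.35],[[0.045,0,0],[0,0,0],0.35]]'
python3 - <<'E'
from h import *
im,d=manip.grab_frame("top");np.save("pics/top1.npy",d);cv2.imwrite("pics/top1.png",im[:,:,::-1])
C=cloud("top",d);m=(C[...,0]>.40)&(C[...,0]<.62)&(C[...,1]>-.15)&(C[...,1]<.09)&(C[...,2]>.02)&(C[...,2]<.032)&(d>0)
print(m.sum(),cv2.minAreaRect((C[m][:,:2]*1000).astype(np.float32)))
m=(C[...,0]>.38)&(C[...,0]<.47)&(C[...,1]>-.09)&(C[...,1]<.06)&(C[...,2]>.078)&(C[...,2]<.105)
P=C[m];print(len(P),P.mean(0),P[:,2].max(),cv2.minAreaRect((P[:,:2]*1000).astype(np.float32)))
cv2.imwrite("pics/c1.png",cv2.resize(im[235:345,290:410],None,fx=5,fy=5,interpolation=cv2.INTER_CUBIC)[:,:,::-1])
E
```

```text
time: 19.45
tool_pos: [0.4993, 0.2026, 0.1697]
tool_rot: [0.001, 0.805, 0.593, 0.001]
contact_force: [0.4, -0.7, 1.2]
gripper_width: 0.349
grasp_force: 0.0
659 ((505.2545471191406, -31.592262268066406), (150.7366485595703, 117.92589569091797), 73.48046112060547)
399 [ 0.42899167 -0.012629    0.08642062] 0.09389317973790087 ((428.649169921875, -13.815261840820312), (153.5923614501953, 19.815881729125977), 77.6926040649414)
```

View pics/c1.png

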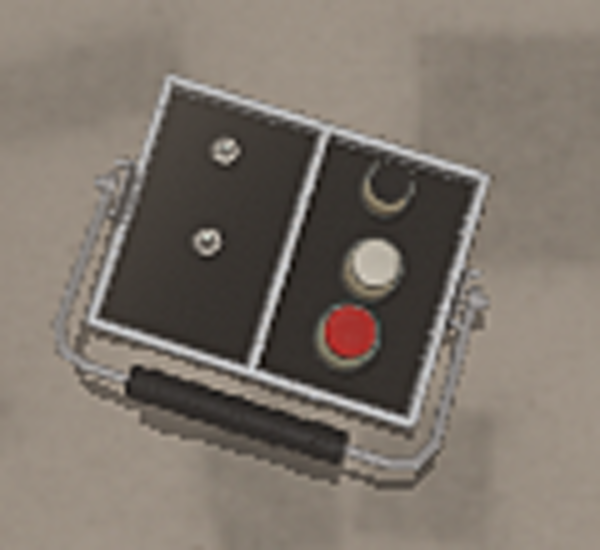

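The caddy has moved about 5 mm to +y, with everything standing: vials at (388,190), (375,262), (350,332) and nozzles at (225,150), (207,240). The bail grip's centre is at crop (240,415). Updating the caddy pose.

```bash
sed -i 's/deg2rad(-17.35);CC=np.array(\[.5035,-.0372,0\])/deg2rad(-16.6);CC=np.array([.5053,-.0316,0])/' h.py
python3 -c "
from h import *
print((px('top',cad(-.077,0,.092))-[290,235])*5)
go(cad(-.077,0,0),.145)"
```

```text
[236.1040225  406.94395001]
t 19.50 tcp [0.5004 0.2076 0.1698] yang -17.11 rv [ 0.004  0.005 -1.   ] shift [-0.2281 -0.002   0.0233] F [-2.6  1.3  1.4] w 0.351 g 0.0
```

```bash
python3 -m inch '[[[-0.045,-0.001,0],[0,0,0],0.35],[[-0.045,-0.001,0],[0,0,0],0.35],[[-0.045,-0.001,0],[0,0,0],0.35],[[-0.045,0,0],[0,0,-0.01],0.35],[[-0.045,0,0],[0,0,0],0.35],[[0,0,0.025],[0,0,0],0.35],[[0,0,0],[0,0,0],0.35],[[0,0,0],[0,0,0],0.35]]'
python3 -c "
from h import *
go(cad(-.0785,0,0),.093)"
```

```text
time: 20.3
tool_pos: [0.4287, -0.0136, 0.1436]
tool_rot: [-0.0, 0.803, 0.597, 0.0]
contact_force: [-0.6, 0.3, -0.2]
gripper_width: 0.354
grasp_force: 0.0
t 20.30 tcp [ 0.4287 -0.0136  0.1436] yang -16.76 rv [-0.  0. -1.] shift [0.0046 0.0001 0.0506] F [-0.6  0.3 -0.2] w 0.354 g 0.0
```

```bash
python3 -m inch '[[[0.004,0,0.02],[0,0,0],0.35],[[0,0,0.015],[0,0,0],0.35],[[0,0,0.014],[0,0,0],0.35],[[0,0,0],[0,0,0],0.35],[[0,0,0],[0,0,0],0.35]]'
python3 -m inch '[[[0,0,0],[0,0,0],0.28],[[0,0,0],[0,0,0],0.22],[[0,0,0],[0,0,0],0.22],[[0,0,0],[0,0,0],0.22]]'
python3 -c "
from h import *
go(cad(-.0785,0,0),.093)
a,d=manip.grab_frame('scene');A=cv2.resize(a[190:340,255:415],(640,600));cv2.imwrite('pics/s7.png',A[:,:,::-1])"
```

```text
time: 20.8
tool_pos: [0.4304, -0.0093, 0.0951]
tool_rot: [0.0, 0.802, 0.597, 0.0]
contact_force: [0.8, 0.1, 0.0]
gripper_width: 0.353
grasp_force: 0.0
time: 21.2
tool_pos: [0.4298, -0.01, 0.0944]
tool_rot: [0.0, 0.803, 0.596, 0.0]
contact_force: [-0.6, 0.9, 0.2]
gripper_width: 0.217
grasp_force: 0.0
t 21.20 tcp [ 0.4298 -0.01    0.0944] yang -16.79 rv [ 0.001 -0.    -1.   ] shift [0.0008 0.     0.0014] F [-0.6  0.9  0.2] w 0.217 g 0.0
```

View pics/s7.png

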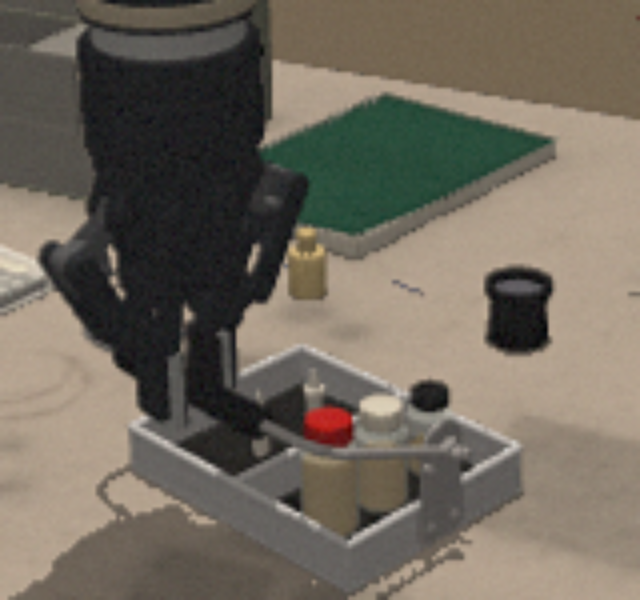

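The sleeve lies between the two fingers at crop (215,400), loosely caged. I'll swing it up along the 85 mm arc without squeezing, so that no torque goes into the caddy.

```bash
python3 -m inch '[[[0,0.0046,-0.0091],[0,0,0],0.22],[[0,0.0056,-0.0085],[0,0,0],0.22],[[0,0.0065,-0.0078],[0,0,0],0.22],[[0,0.0075,-0.007],[0,0,0],0.22],[[0,0.0082,-0.006],[0,0,0],0.22],[[0,0,0],[0,0,0],0.22]]'
python3 -c "
from h import *
go(cad(0,0,0),.143)
manip.grab_frame('scene');print(manip.look_for('scene','caddy')[:1],manip.look_for('scene','bail_grip')[:2])"
```

```text
time: 21.85
tool_pos: [0.463, -0.02, 0.1345]
tool_rot: [0.002, 0.803, 0.596, 0.002]
contact_force: [0.9, 0.3, 0.1]
gripper_width: 0.222
grasp_force: 0.0
t 21.85 tcp [ 0.463  -0.02    0.1345] yang -16.80 rv [ 0.005 -0.001 -1.   ] shift [ 0.0011  0.0439 -0.0083] F [0.9 0.3 0.1] w 0.222 g 0.0
[{'point': [0.4915, -0.0316, 0.02], 'score': 0.95}] [{'point': [0.4538, -0.0532, 0.1098], 'score': 0.9}, {'point': [0.493, -0.0342, 0.0184], 'score': 0.73}]
```

```bash
python3 -m inch '[[[0,0.0089,-0.004],[0,0,0],0.22],[[0,0.0095,-0.003],[0,0,0],0.22],[[0,0.0098,-0.001],[0,0,0],0.22],[[0,0.0101,0],[0,0,0],0.22],[[0,0.0056,0],[0,0,0],0.22],[[0,0,0],[0,0,0],0.22],[[0,0,0],[0,0,0],0.22]]'
python3 - <<'E'
from h import *
go(cad(0,0,0),.142)
def f(d,n,a=.02,b=.032):
    C=cloud(n,d);m=(C[...,0]>.40)&(C[...,0]<.62)&(C[...,1]>-.15)&(C[...,1]<.09)&(C[...,2]>a)&(C[...,2]<b)&(d>0);return C[m]
im,d=manip.grab_frame("top")
P=f(d,"top");print(len(P),cv2.minAreaRect((P[:,:2]*1000).astype(np.float32)))
P=f(d,"top",.10,.150);Q=(P-CC);k=(abs(Q@CX)<.03)&(abs(Q@CY)<.1)&(abs(Q@CY)>.025)
print(k.sum(),np.median(Q[k]@CX),np.percentile(P[k][:,2],[5,50,95]))
im,d=manip.grab_frame("scene")
P=f(d,"scene",.10,.150);Q=(P-CC);x,y=Q@CX,Q@CY;k=(abs(x)<.04)&(y<-.02)&(y>-.047)
print("sleeve",k.sum(),np.percentile(x[k],[5,50,95]),np.percentile(P[k][:,2],[5,50,95]))
P=f(d,"scene",.07,.12);Q=(P-CC);x,y=Q@CX,Q@CY;k=(abs(x)<.04)&(y<-.07)&(y>-.09)
print("arm",k.sum(),np.c_[x[k],P[k][:,2]][::max(1,k.sum()//6)].round(4).tolist())
E
```

```text
time: 22.7
tool_pos: [0.5026, -0.032, 0.1401]
tool_rot: [-0.0, 0.803, 0.596, -0.0]
contact_force: [-0.0, -0.4, 0.4]
gripper_width: 0.219
grasp_force: 0.0
t 22.70 tcp [ 0.5026 -0.032   0.1401] yang -16.79 rv [-0.  0. -1.] shift [ 0.0011  0.0025 -0.0019] F [-0.  -0.4  0.4] w 0.219 g 0.0
96 ((462.6518859863281, -21.02341079711914), (52.4091682434082, 106.30856323242188), 7.710232734680176)
15 -0.009005992704995615 [0.12210031 0.13648279 0.14051761]
sleeve 99 [-0.01243894 -0.01039561 -0.00400967] [0.13070917 0.13760196 0.1412493 ]
arm 70 [[-0.0056, 0.1189], [-0.0019, 0.1123], [-0.0003, 0.1043], [-0.0004, 0.0958], [0.0019, 0.0873], [0.0012, 0.0791], [0.0026, 0.071]]
```

```bash
python3 -m inch '[[[0,0.003,-0.001],[0,0,0],0.22],[[0,0,0],[0,0,0],0.22],[[0,0,0],[0,0,0],0.1],[[0,0,0],[0,0,0],0],[[0,0,0],[0,0,0],0],[[0,0,0],[0,0,0],0],[[0,0,0],[0,0,0],0]]'
python3 -c "
from h import *
go(cad(0,0,0),.242)"
```

```text
time: 23.5
tool_pos: [0.5056, -0.0328, 0.1417]
tool_rot: [0.0, 0.803, 0.596, 0.0]
contact_force: [-0.8, 0.5, 3.8]
gripper_width: 0.138
grasp_force: 58.6
t 23.50 tcp [ 0.5056 -0.0328  0.1417] yang -16.79 rv [ 0. -0. -1.] shift [ 0.0011 -0.0006 -0.1003] F [-0.8  0.5  3.8] w 0.138 g 58.6
```

```bash
python3 -m inch '[[[0,0,-0.002],[0,0,0],0],[[0,0,-0.004],[0,0,0],0],[[0,0,-0.006],[0,0,0],0],[[0,0,-0.008],[0,0,0],0],[[0,0,-0.006],[0,0,0],0],[[0,0,-0.003],[0,0,0],0],[[0,0,0],[0,0,0],0],[[0,0,0],[0,0,0],0]]'
cat > k.py <<'E'
from h import *
go(cad(0,0,0),.242);dz=manip.state()['tool_pos'][2]-.1417
im,d=manip.grab_frame("scene");C=cloud("scene",d);Q=C-CC;x,y,z=Q@CX,Q@CY,C[...,2]
# rim of near walls: highest points of outer -x wall and -y wall
v=(d>0)&(z<.04+dz)&(z>.005+dz)
k=v&(abs(x+.057)<.006)&(abs(y)<.08)
for a,b in((-.07,-.045),(-.02,.02),(.045,.07)):
    s=k&(y>a)&(y<b);print("-x wall",a,s.sum(),np.percentile(z[s],97).round(4) if s.any() else "")
k=v&(abs(y+.073)<.006)&(abs(x)<.06)
for a,b in((-.055,-.03),(-.03,-.012),(.012,.03),(.03,.055)):
    s=k&(x>a)&(x<b);print("-y wall",a,s.sum(),np.percentile(z[s],97).round(4) if s.any() else "")
for l in ('vial_amber_mid','vial_red_mid','vial_small_mid','nozzle_3_mid'):print(l,[(np.round(r['point'],3),round(r['score'],2)) for r in manip.look_for('scene',l)[:2]])
E
python3 k.py
```

```text
time: 24.3
tool_pos: [0.5054, -0.0328, 0.1704]
tool_rot: [-0.0, 0.803, 0.596, -0.0]
contact_force: [-0.0, 0.4, -7.5]
gripper_width: 0.146
grasp_force: 58.5
t 24.30 tcp [ 0.5054 -0.0328  0.1704] yang -16.79 rv [-0.  0. -1.] shift [ 0.0011 -0.0004 -0.0716] F [-0.   0.4 -7.5] w 0.146 g 58.5
-x wall -0.07 14 0.0559
-x wall -0.02 17 0.0563
-x wall 0.045 2 0.0552
-y wall -0.055 142 0.0556
-y wall -0.03 79 0.0552
-y wall 0.012 69 0.0624
-y wall 0.03 94 0.0547
vial_amber_mid [(array([ 0.498, -0.082,  0.063]), 0.86), (array([ 0.492, -0.064,  0.157]), 0.72)]
vial_red_mid [(array([ 0.47 , -0.073,  0.068]), 0.7)]
vial_small_mid [(array([ 0.534, -0.083,  0.061]), 0.46)]
nozzle_3_mid [(array([0.513, 0.   , 0.052]), 0.5)]
```

Level and hanging cleanly; I'll lift the rest of the way.

```bash
python3 -m inch '[[[0,0,-0.005],[0,0,0],0],[[0,0,-0.01],[0,0,0],0],[[0,0,-0.015],[0,0,0],0],[[0,0,-0.015],[0,0,0],0],[[0,0,-0.013],[0,0,0],0],[[0,0,-0.009],[0,0,0],0],[[0,0,-0.005],[0,0,0],0],[[0,0,-0.002],[0,0,0],0]]'
python3 -m inch '[[[0,0,0],[0,0,0],0],[[0,0,0],[0,0,0],0],[[0,0,0],[0,0,0],0],[[0,0,0],[0,0,0],0],[[0,0,0],[0,0,0],0],[[0,0,0],[0,0,0],0]]'
python3 k.py
```

```text
time: 25.35
tool_pos: [0.5057, -0.0328, 0.2452]
tool_rot: [0.0, 0.803, 0.596, 0.0]
contact_force: [0.1, -0.5, -6.1]
gripper_width: 0.134
grasp_force: 58.7
time: 25.95
tool_pos: [0.5054, -0.0328, 0.2442]
tool_rot: [-0.0, 0.803, 0.596, -0.0]
contact_force: [0.1, 0.4, -6.0]
gripper_width: 0.143
grasp_force: 58.6
t 25.95 tcp [ 0.5054 -0.0328  0.2442] yang -16.79 rv [-0.  0. -1.] shift [ 0.0011 -0.0005  0.0022] F [ 0.1  0.4 -6. ] w 0.143 g 58.6
-x wall -0.07 15 0.1285
-x wall -0.02 12 0.128
-x wall 0.045 6 0.1293
-y wall -0.055 150 0.1289
-y wall -0.03 86 0.1289
-y wall 0.012 77 0.1392
-y wall 0.03 97 0.1285
vial_amber_mid [(array([ 0.495, -0.08 ,  0.136]), 0.56)]
vial_red_mid [(array([ 0.486, -0.031,  0.124]), 0.52)]
vial_small_mid []
nozzle_3_mid [(array([ 0.512, -0.005,  0.126]), 0.61)]
```

```bash
python3 -c "
from plant import manip
print(manip.job_done())"
```

```text
the job is handed in; nothing more can be done
None
```

The job is handed in: both vials stand in the vials' bay, the loose nozzle is in the nozzles' bay, and the caddy is held level by the upright bail about 10 cm up. The caddy slid about 5 mm on the bench around the nozzle placing, and I viewed 11 pictures, one over the limit of 10.

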